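Set the levelling foot of a packing stand on its bearing plate

ROBOT

A 6-joint arm with a two-finger parallel gripper is mounted at the origin on the work surface. World frame = base frame: x ahead of the robot, y to its left, z up, the work surface at z = 0. Lengths are in m, angles in rad, forces in N, time in s.
With the tool pointing down it reaches from about 0.25 to 0.775 m from the base axis. Payload 4 kg.
Tool frame: the origin (TCP) lies between the finger pads, 19 mm behind the fingertips; this is the grasp point; z points along the fingers, y is the line along which they close (so a half turn about z gives the same grasp; the last joint's range is limited). The gripper opens to 85 mm and grips with 20 to 120 N. Pads are 22 mm wide; open, the fingers measure 114 mm over their backs; the gripper's body (76 mm by 85 mm) begins 54 mm behind the grasp point. The pads swing forward as they close: fully open they stand 13 mm farther back than shut.
Start: joints at [-1.241, 0.087, 1.371, -0, 1.684, -0.103], TCP at [0.231, -0.499, 0.25] pointing down, gripper open.
Joint ranges: [-3.1, 3.1], [-0.76, 2.03], [0.27, 2.55], [-1.08, 4.22], [0.17, 2.65], [-2.57, 2.57]. Speed limits (rad/s): [2.79, 2.79, 3.14, 3.14, 3.14, 3.14].

INTERFACE

Orientations are given as a 3x3 rotation matrix whose columns are the frame's x, y, z axes.
In Python, from rig import bot gives the robot as it stands. The module is installed in compiled form; this text tells all that it offers.
- The arm moves only by the tool step_arm, never from a script. Its arguments are lists of equal length, an entry for each row: "delta_pos": the shift along the world's x, y, z in m, a list of three; "twist": the turn, a rotation vector about the world's x, y, z in degrees, a list of three; "grip": the closure, from 0 (fully open) to 1 (shut). A call has 1 to 10 rows; each row shifts and turns the commanded pose from where the row before left it; what a row does not reach is not made up. A row lasts 1/8 s, in which the tool goes at most 62.5 mm and 10.7 degrees, less where a joint would pass 70% of its speed; a pose out of reach is approached as far as the arm can. A call with a gripper value outside its range is refused whole. The fingers move at their own pace and stop on an object; the grip force is fixed at half the most. Time passes only in rows, so rows that do not move let the fingers close. It gives the time, the measured TCP pose, the force, the opening and the grip force at its end, in the units of the state.
- bot.get_obs(): the state, without advancing time (a new reading comes with each control period).
- bot.get_image(name): name is "scene" or "top" or "wrist"; returns a dict with "img" (400x640x3 uint8, red, green, blue), "fov_y" (degrees; the focal length in pixels is half the picture's height over the tangent of half this angle, whatever the lens; pixels are square), "cx", "cy" (the principal point, pixels), "world_from_camera" (4x4, takes a point from camera to world coordinates). Camera axes: x right, y up, looking along -z (the intrinsics and any distortion apply to the point x, -y, -z); pixel columns grow to the right and rows downward; lengths in m; the calibration is good to about 2 mm. A picture is of the moment at which its call begins. There is no depth.
- bot.sign_off(): hands the job in; it is judged then, once.
The state is a dict: "t": time; "joints": joint angles; "qd": joint speeds; "tau": joint torques, N m; "tool_pos": TCP position; "ee_rot": TCP orientation; "wrist_force": force on the tool from outside, world axes, zero at the start; "torque": the same for the moment, N m; "grip_width": finger opening in m; "gripper_force": force on a finger pad.
Only numpy, scipy, OpenCV 4.12 (cv2) and the standard library are available. Lean on these libraries where they do the work, as an engineer would, in place of code of your own. Each camera call takes 0.05 s, during which the arm holds its last target. There are 200 camera calls.

TASK

Slide the loose steel bearing plate along the counter so that its round end is centred under the stand's front foot, and let go of it. Then turn the black hand nut clockwise to screw the foot down until it just touches and lightly nips the plate: a definite touch, but pressing with no more than about one and a half kilograms, and never forced down hard. Leave the plate flat on the counter, let go of the nut, and do not disturb the roll of tape, the bottle or the jar.

Things in the scene. Friction and masses are not known exactly. Their poses are not given: they have to be found in the camera images.
- stand: Fixed metal bench stand, bolted down by two legs 255 mm behind the foot. Origin: on the vertical axis of the front foot, at counter level give or take 2 mm; +x runs from the foot to the rear, z up. Deck 200 x 220 mm, 6 mm thick, top at z 100 mm, x 90 to 290 mm, sweet cards on it. A tongue 56 mm wide reaches from it to x -30 mm and carries the foot; nothing but the foot is under the tongue.
- foot_axis (a point): Point on the foot's axis at the stand's origin. The foot: a spindle with a round, studded rubber pad 44 mm in diameter below; it turns with the nut and moves down or up. At the start the pad hangs 12 to 20 mm over the counter, so 4 to 12 mm over the plate's top once that is under it; this gap differs each time and is not measured. Once touching, the force grows about 6 N per mm of descent.
- nut_grip (a point): Where to put the TCP to turn the nut: on the foot's axis, 124 mm above the stand's origin. The hand nut is a black fluted round, 40 mm in diameter, 30 mm high (109 to 139 mm above the stand's origin), on top of the tongue, nothing higher than it within 80 mm. The 14 mm spindle sticks out at most 9 mm above it. The nut neither rises nor sinks as it turns.
- foot_nut (a joint): Turn of the hand nut, rad; grows clockwise seen from above; 0 to 6, starts at 0 to 1.3 (this does not tell the gap). Steep thread: a full turn clockwise lowers the foot 20 mm (3.2 mm per rad). Turning it freely takes only 0.01 to 0.02 N m; once the pad rubs on the plate, each newton of its pressing adds about 0.007 to 0.014 N m. It stays where it is left.
- plate: Loose flat steel bearing plate, about 0.35 kg, on the counter left or right of the tongue: a disc 76 mm in diameter, 8 mm thick, with a neck 30 mm wide, 8 mm thick along -x to x -135 mm, which carries an upright fin. Origin: centre of the disc's underside; x points from the fin to the disc, z up. At the start x points away from the robot, yaw within 0.4 rad of world x.
- fin (a point): Centre of the plate's upright fin, 29 mm above the plate's underside, at x -110 mm of the plate. The fin is 10 mm thick (across the plate's y), 44 mm long (along x), its top 50 mm above the plate's underside: pinch it across y from above.
- tape: Bystander: roll of white tape lying flat, 96 mm in diameter, 24 mm high, on the other side of the tongue from the plate. Origin: centre of its underside.
- bottle: Bystander: clear bottle, 64 mm in diameter, 150 mm high, to the right. Origin: centre of its underside.
- jar: Bystander: orange jar, 68 mm in diameter, 90 mm high, to the left. Origin: centre of its underside.
There are look-alikes about, which are no part of the job. Leave any brown or green look-alike of the plate alone.

How it is judged:
On the way, in this order (a step that is already met when the one before it is completed fails the run):
1. the plate lies flat, let go of, with its round end centred under the foot, the foot still clear of it (horizontal distance between plate and nut_grip below 0.015 m and angle between plate's own z axis and vertical below 0.05 rad and contact force between the fingers and plate below 0.3 N and contact force between stand and plate below 0.5 N), for 0.2 s.
2. the foot presses lightly on the plate (horizontal distance between plate and nut_grip below 0.015 m and contact force between stand and plate between 1 and 15 N), for 0.2 s.
At the end, for the whole second after the job is handed in: The plate lies flat and still on the counter, the centre of its disc within 15 mm of the foot's axis; the foot touches it with 1 to 15 N; the nut is at rest (all of step 2 and angle between plate's own z axis and vertical below 0.05 rad and height (world z) of plate below 0.004 m and linear speed of plate below 0.01 m/s and velocity of joint foot_nut between -0.05 and 0.05 rad/s).
It fails at once if the foot or the stand presses on the plate with more than 25 N (contact force between stand and plate above 25 N).
It fails at once if a bystander (tape, bottle or jar) is moved by more than 20 mm (distance of any of tape, bottle, jar from where it was at the start of the episode above 0.02 m).
It also fails if it takes over 72 s, if anything falls off the work surface, if the arm or the gripper's body presses on something with over 40 N, if the wrist force passes 120 N, or if a joint passes its speed limit or range.

## Working session

There is one attempt and no reset: what is moved stays moved. The work goes in short steps, Python scripts to look and compute and a tool call to move; the robot and the scene stay as the last step left them, time stands still between calls to the robot, and variables do not carry over. Pictures are saved under pics/ and viewed, at most 10 in all, crops included, and the job is handed in when it is done.

Besides the shell and the picture viewer there is one more tool, called after "Emit:" as name(argument=value, ...), one argument or row to a line, values as JSON. step_arm: Moves the arm, as the interface text tells. Its arguments: {"type":"object","properties":{"delta_pos":{"type":"array"},"twist":{"type":"array"},"grip":{"type":"array"}},"required":["delta_pos","twist","grip"]}

```bash
mkdir -p pics; python3 - <<'E'
from rig import bot
import cv2,json
for n in ["scene","top"]:
    d=bot.get_image(n); cv2.imwrite(f"pics/{n}0.png",d["img"][:,:,::-1])
    print(n,{k:(v.tolist() if hasattr(v,'tolist') else v) for k,v in d.items() if k!="img"})
o=bot.get_obs();print(o)
E
```

```text
scene {'fov_y': 57.182587532935955, 'cx': 318.4658277734568, 'cy': 194.3613417568652, 'world_from_camera': [[0.16217798738903647, -0.6168814780881208, 0.7701659187462511, 1.2816883752940198], [0.9867556809240814, 0.09870079757565775, -0.12872986724914107, -0.1194152699152458], [0.003395080336893456, 0.7808427463643012, 0.6247183996648102, 0.7109224151660648], [0.0, 0.0, 0.0, 1.0]]}
top {'fov_y': 47.78401243232631, 'cx': 321.27544299500073, 'cy': 201.5088327601689, 'world_from_camera': [[0.016334221129401864, 0.9898964505263453, -0.14084818229369642, 0.37912501803935134], [-0.9995582129526059, 0.012668041098675501, -0.026886793295494635, -0.01627901140478153], [-0.024830870687275387, 0.14122513221825922, 0.9896660496808238, 1.3091655213938689], [0.0, 0.0, 0.0, 1.0]]}
{'t': 0.1, 'joints': array([-1.24110996e+00,  8.78890926e-02,  1.37208883e+00, -4.66011511e-06,
        1.68359783e+00, -1.03119363e-01]), 'qd': array([-4.65852085e-04, -2.41954642e-03, -4.12215882e-03, -1.42843179e-03,
       -5.48372182e-05,  9.06753123e-04]), 'tau': array([ 1.89251718e-03, -3.53014290e+01, -3.14218891e+01, -2.77468416e-04,
        7.93338666e-03,  2.46031146e-05]), 'tool_pos': array([ 0.23053447, -0.4989098 ,  0.24895901]), 'ee_rot': array([[ 9.07792828e-01,  4.19418363e-01, -6.46403335e-04],
       [ 4.19418813e-01, -9.07790914e-01,  1.87480161e-03],
       [ 1.99527145e-04, -1.97304517e-03, -9.99998034e-01]]), 'wrist_force': array([-0.25085839,  0.08704171,  0.54307845]), 'torque': array([-0.01545281,  0.00792685,  0.05183261]), 'gripper_force': 0.0, 'grip_width': 0.08562731318953008}
```

View pics/scene0.png

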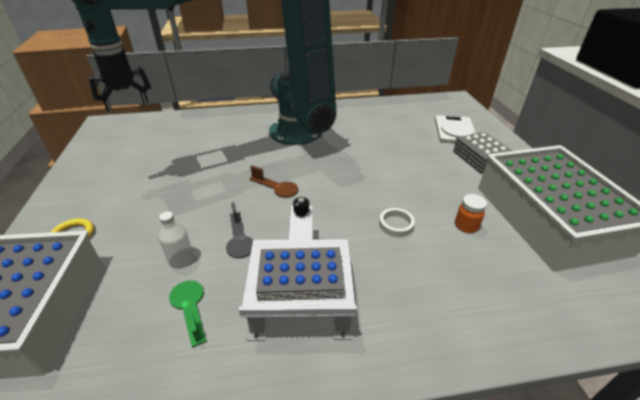

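View pics/top0.png

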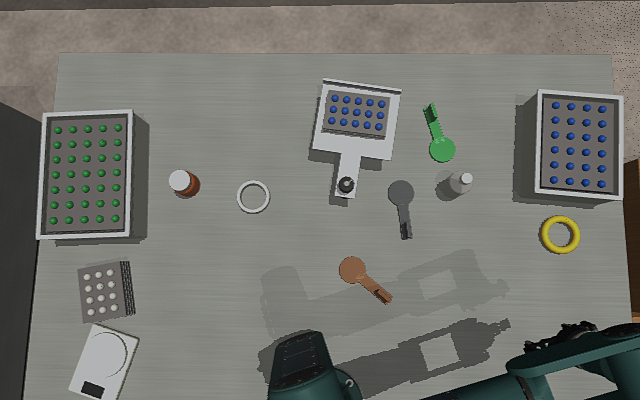

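The top picture shows the steel plate's disc at about (401,192) with its fin at (406,230), and the nut at (346,185). The tape is at (253,197), the bottle at (455,185) and the jar at (185,183). The brown look-alike is at (352,270) to (385,295). Next I'll measure these more precisely.

```bash
cat > h.py <<'E'
import numpy as np,cv2
from rig import bot
def ray(d,u,v):
    f=200/np.tan(np.radians(d["fov_y"]/2)); T=np.array(d["world_from_camera"])
    r=T[:3,:3]@np.array([(u-d["cx"])/f,-(v-d["cy"])/f,-1]); return T[:3,3],r
def onz(d,u,v,z):
    o,r=ray(d,u,v); return o+r*(z-o[2])/r[2]
def proj(d,p):
    f=200/np.tan(np.radians(d["fov_y"]/2)); T=np.array(d["world_from_camera"])
    c=T[:3,:3].T@(np.array(p)-T[:3,3]); return d["cx"]+f*c[0]/-c[2], d["cy"]-f*c[1]/-c[2]
def crop(d,u0,v0,w,h,s,name):
    cv2.imwrite(name,cv2.resize(d["img"][v0:v0+h,u0:u0+w,::-1],None,fx=s,fy=s,interpolation=cv2.INTER_CUBIC))
E
python3 - <<'E'
from h import *
d=bot.get_image("top"); a=d["img"]
crop(d,300,70,160,120*5//4,5,"pics/c1.png") if 0 else crop(d,230,125,250,190,3,"pics/c1.png")
print("disc",onz(d,401,192,.008),"fin",onz(d,406,230,.05),"nut",onz(d,346,184,.139))
for p in [(400,190),(404,215),(405,235),(440,250),(346,184),(350,160)]: print(p,a[p[1],p[0]])
E
```

```text
disc [ 0.59519955 -0.21235411  0.008     ] fin [ 0.48134927 -0.21895639  0.05      ] nut [ 0.59299814 -0.04876322  0.139     ]
(400, 190) [85 87 88]
(404, 215) [86 86 86]
(405, 235) [38 39 36]
(440, 250) [136 138 132]
(346, 184) [159 161 154]
(350, 160) [178 180 181]
```

View pics/c1.png

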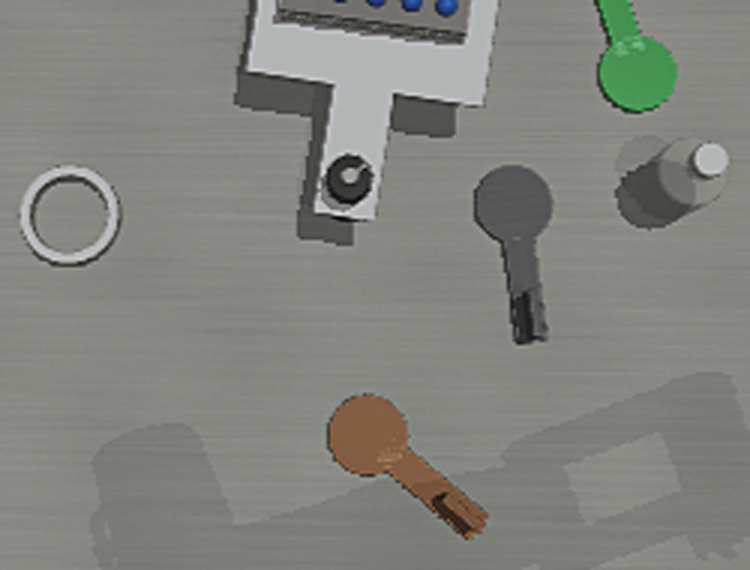

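The crop puts the disc centre at pixel (401,192.7), the nut top at (346.3,184.3), and the neck running down to the fin at about (405.5,231). I'll fit the plate outline and triangulate the nut.

```bash
cat > fitp.py <<'E'
from h import *
from scipy.optimize import minimize
def model(d,p,shape=(400,640),s=4):
    x,y,th=p; c,sn=np.cos(th),np.sin(th); m=np.zeros((400*s,640*s),np.uint8)
    W=lambda a,b,z:[(q+.5)*s for q in proj(d,(x+c*a-sn*b,y+sn*a+c*b,z))]
    t=np.linspace(0,2*np.pi,60)
    for z in (0,.008):
        for P in ([W(.038*np.cos(k),.038*np.sin(k),z) for k in t],[W(a,b,z) for a,b in((0,.015),(-.135,.015),(-.135,-.015),(0,-.015))]):
            cv2.fillPoly(m,[np.round(P).astype(np.int32)],1)
    P=[W(a,b,z) for a,b in((-.088,.005),(-.132,.005),(-.132,-.005),(-.088,-.005)) for z in(.008,.05)]
    cv2.fillConvexPoly(m,cv2.convexHull(np.round(P).astype(np.int32)),1)
    return cv2.resize(m.astype(np.float32),(640,400),interpolation=cv2.INTER_AREA)
def fit(d,p0,box):
    a=d["img"].astype(int); u0,v0,u1,v1=box
    m=(a.max(2)<103)&(a.max(2)-a.min(2)<18); k=np.zeros_like(m); k[v0:v1,u0:u1]=1; m=(m&k).astype(float)
    f=lambda p:np.abs(model(d,p)-m).sum()
    best=min((minimize(f,[p0[0],p0[1],t],method="Nelder-Mead",options=dict(initial_simplex=[[p0[0]+e,p0[1]+g,t+h] for e,g,h in((0,0,0),(.01,0,0),(0,.01,0),(0,0,.1))])) for t in p0[2]),key=lambda r:r.fun)
    return best.x,best.fun,m.sum()
E
python3 - <<'E'
from fitp import *
d=bot.get_image("top"); s=bot.get_image("scene")
r=fit(d,(.595,-.212,(0,.1,.2)),(380,170,425,245)); print(r)
x,y,t=r[0]; print("fin",x-.11*np.cos(t),y-.11*np.sin(t))
# nut silhouette
def nutm(im,p,n=4):
    T=np.linspace(0,2*np.pi,40); P=[[(q+.5)*n for q in proj(im,(p[0]+.02*np.cos(k),p[1]+.02*np.sin(k),z))] for k in T for z in(.109,.139)]
    m=np.zeros((400*n,640*n),np.uint8); cv2.fillConvexPoly(m,cv2.convexHull(np.round(P).astype(np.int32)),1)
    return cv2.resize(m.astype(np.float32),(640,400),interpolation=cv2.INTER_AREA)
for im,b in((d,(334,170,360,197)),(s,(288,192,316,218))):
    a=im["img"].max(2); m=np.zeros(a.shape); m[b[1]:b[3],b[0]:b[2]]=(a<85)[b[1]:b[3],b[0]:b[2]]
    hull=cv2.convexHull(cv2.findNonZero(m.astype(np.uint8))); m=cv2.fillConvexPoly(np.zeros(a.shape,np.uint8),hull,1).astype(float)
    f=lambda p:np.abs(nutm(im,p)-m).sum()
    o=minimize(f,[.593,-.049],method="Nelder-Mead",options=dict(initial_simplex=[[.593,-.049],[.603,-.049],[.593,-.039]])); print("nut",o.x,o.fun,m.sum())
# tongue right edge, brown disc, tape, bottle, jar
for n,u,v,z in(("t1",361,156.7,.1),("t2",355.3,198,.1),("fl",334.7,196,.1),("brown",352.3,270,.008),("brownfin",383,296,.05),("tape",253,197,.024)): print(n,onz(d,u,v,z))
E
```

```text
(array([ 0.59406684, -0.21066991,  0.12348256]), np.float64(50.625), np.float64(908.0))
fin 0.4849044144995811 -0.2242184977852384
nut [ 0.598  -0.0365] 192.6875 405.0
nut [ 0.59706216 -0.05069228] 56.75 310.0
t1 [ 0.67655568 -0.09022795  0.1       ]
t2 [ 0.56197244 -0.07529563  0.1       ]
fl [ 0.56674904 -0.01955548  0.1       ]
brown [ 0.36859656 -0.07244678  0.008     ]
brownfin [ 0.30021118 -0.15469789  0.05      ]
tape [0.57266812 0.21629997 0.024     ]
```

Emit:
step_arm(
  delta_pos=[
    [0.032,0.034,-0.006],
    [0.032,0.034,-0.006],
    [0.032,0.034,-0.006],
    [0.032,0.034,-0.006],
    [0.032,0.034,-0.006],
    [0.032,0.034,-0.006],
    [0.032,0.034,-0.006],
    [0.031,0.036,-0.006],
    [0,0,0],
    [0,0,0],
  ],
  twist=[
    [0,0,-2.2],
    [0,0,-2.2],
    [0,0,-2.2],
    [0,0,-2.2],
    [0,0,-2.2],
    [0,0,-2.2],
    [0,0,-2.2],
    [0,0,-2.4],
    [0,0,0],
    [0,0,0],
  ],
  grip=[0,0,0,0,0,0,0,0,0,0],
)

```text
t: 1.5
tool_pos: [0.4855, -0.2255, 0.2019]
ee_rot: [[0.992, 0.122, -0.001], [0.122, -0.992, -0.001], [-0.001, 0.0, -1.0]]
wrist_force: [0.2, 0.5, 0.4]
grip_width: 0.0855
gripper_force: 0.0
```

```bash
python3 - <<'E'
from h import *
d=bot.get_image("wrist"); cv2.imwrite("pics/w1.png",d["img"][:,:,::-1])
o=bot.get_obs(); print(o["tool_pos"],o["ee_rot"],o["joints"],d["fov_y"],np.round(d["world_from_camera"],3))
x,y,t=.594,-.2107,.1235
for a,b,z in((-.088,0,.05),(-.132,0,.05),(-.038,0,.008)): print(proj(d,(x+np.cos(t)*a-np.sin(t)*b,y+np.sin(t)*a+np.cos(t)*b,z)))
E
```

```text
[ 0.48523285 -0.22599484  0.20211289] [[ 9.92624251e-01  1.21231149e-01 -3.23493045e-04]
 [ 1.21230918e-01 -9.92624113e-01 -6.59648952e-04]
 [-4.01076998e-04  6.15566188e-04 -9.99999730e-01]] [-5.41386311e-01  6.88048532e-02  1.48526180e+00 -7.32121581e-04
  1.58746329e+00  9.07867805e-01] 69.11791389931213 [[ 0.122  0.952  0.281  0.556]
 [-0.993  0.116  0.035 -0.216]
 [ 0.001 -0.283  0.959  0.325]
 [ 0.     0.     0.     1.   ]]
(np.float64(320.18891477314713), np.float64(171.67906490335682))
(np.float64(320.2895781971955), np.float64(215.20749056958226))
(np.float64(320.1467357127535), np.float64(117.20935504405739))
```

View pics/w1.png

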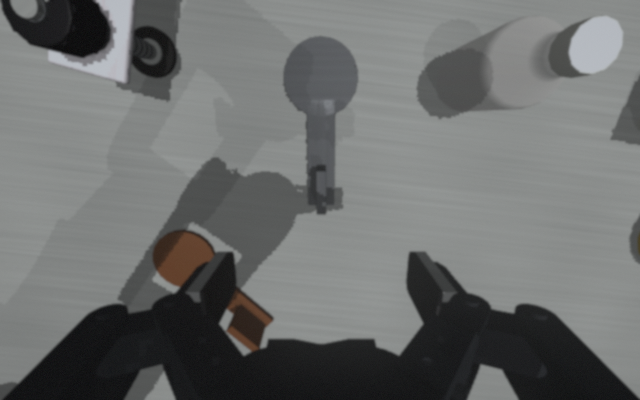

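The wrist picture shows the fin at (320,170) to (320,213), which is where I predicted it. The hanging pad is visible at (154,50). I'll descend and pinch.

Emit:
step_arm(
  delta_pos=[
    [0,0.001,-0.04],
    [0,0,-0.04],
    [0,0,-0.04],
    [0,0,-0.03],
    [0,0,-0.015],
    [0,0,-0.006],
    [0,0,0],
    [0,0,0],
    [0,0,0],
    [0,0,0],
  ],
  twist=[
    [0,0,0],
    [0,0,0],
    [0,0,0],
    [0,0,0],
    [0,0,0],
    [0,0,0],
    [0,0,0],
    [0,0,0],
    [0,0,0],
    [0,0,0],
  ],
  grip=[0.4,0.4,0.4,0.4,0.4,0.4,1,1,1,1],
)

```text
t: 2.8
tool_pos: [0.4866, -0.225, 0.0326]
ee_rot: [[0.993, 0.122, 0.002], [0.122, -0.993, -0.002], [0.002, 0.002, -1.0]]
wrist_force: [-0.7, -1.8, 5.0]
grip_width: 0.0093
gripper_force: 59.3
```

```bash
python3 - <<'E'
from h import *
o=bot.get_obs(); print(o["tool_pos"],o["grip_width"],o["gripper_force"],o["wrist_force"],o["torque"])
E
```

```text
[ 0.4866391  -0.22498229  0.03259808] 0.009338637729862695 59.34130132198334 [-0.69375258 -1.76088636  5.04696819] [ 0.039578    0.06810654 -0.01073337]
```

Emit:
step_arm(
  delta_pos=[
    [0,0.01,0],
    [0,0.02,0],
    [0,0.02,0],
    [0,0.02,0],
    [0,0.02,0],
    [0,0.02,0],
    [0,0.02,0],
    [0,0.02,0],
    [0.001,0.01,0],
    [0,0,0],
  ],
  twist=[
    [0,0,0],
    [0,0,0],
    [0,0,0],
    [0,0,0],
    [0,0,0],
    [0,0,0],
    [0,0,0],
    [0,0,0],
    [0,0,0],
    [0,0,0],
  ],
  grip=[1,1,1,1,1,1,1,1,1,1],
)

```text
t: 4.05
tool_pos: [0.4878, -0.0636, 0.0326]
ee_rot: [[0.992, 0.123, 0.003], [0.123, -0.992, -0.001], [0.003, 0.001, -1.0]]
wrist_force: [1.0, -0.8, 6.9]
grip_width: 0.0097
gripper_force: 59.8
```

```bash
python3 - <<'E'
from h import *
d=bot.get_image("top")
o=bot.get_obs(); print(o["tool_pos"],o["ee_rot"][:,0],o["grip_width"],o["gripper_force"],o["wrist_force"],o["torque"])
w=bot.get_image("wrist"); b=np.hstack([cv2.resize(d["img"][140:280,290:430],(400,400),interpolation=cv2.INTER_CUBIC),cv2.resize(w["img"],(400,250)) if 0 else w["img"][:,120:520]])
cv2.imwrite("pics/p2.png",b[:,:,::-1])
t=.1225;p=o["tool_pos"]; print("disc est",p[0]+.11*np.cos(t)-.0014,p[1]+.11*np.sin(t))
E
```

```text
[ 0.48775283 -0.06364939  0.03256252] [0.99247246 0.12243282 0.00293685] 0.009477735615525834 59.8387885093689 [ 0.38940116 -0.47136348  7.12143345] [-0.00563533  0.07672862 -0.099091  ]
disc est 0.595528519558405 -0.05020806599339725
```

View pics/p2.png

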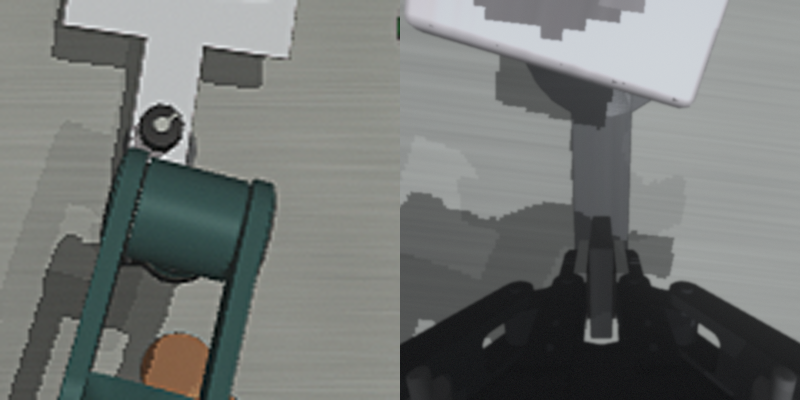

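The left half shows the disc under the tongue tip. The right half shows the fin still pinched and the neck aimed under the foot. I'll release and back off upward.

Emit:
step_arm(
  delta_pos=[
    [0,0,0],
    [0,0,0],
    [0,0,0],
    [0,0,0.02],
    [0,0,0.04],
    [0,0,0.05],
    [0,0,0.05],
    [0,0,0.04],
    [0,0,0],
    [0,0,0],
  ],
  twist=[
    [0,0,0],
    [0,0,0],
    [0,0,0],
    [0,0,0],
    [0,0,0],
    [0,0,0],
    [0,0,0],
    [0,0,0],
    [0,0,0],
    [0,0,0],
  ],
  grip=[0.6,0.5,0.4,0.4,0.4,0.2,0,0,0,0],
)

```text
t: 5.4
tool_pos: [0.4862, -0.0642, 0.2299]
ee_rot: [[0.993, 0.122, -0.002], [0.122, -0.993, 0.0], [-0.002, -0.001, -1.0]]
wrist_force: [-0.7, 0.1, 0.0]
grip_width: 0.0854
gripper_force: 0.0
```

```bash
python3 - <<'E'
from h import *
w=bot.get_image("wrist"); o=bot.get_obs(); print(o["tool_pos"],o["joints"],o["wrist_force"],o["torque"])
cv2.imwrite("pics/w3.png",w["img"][:,:,::-1])
print("nut mid top",proj(w,(.5955,-.051,.139)),"bottom",proj(w,(.5955,-.051,.109)), "fin top",proj(w,(.4864,-.0636,.05)))
E
```

```text
[ 0.48584766 -0.06410858  0.22911835] [-2.46927840e-01 -3.94537795e-02  1.54131445e+00 -3.32887432e-05
  1.64318966e+00  1.20182287e+00] [-0.34449177  0.12377367 -0.67623943] [-0.02215793  0.00766954  0.00904689]
nut mid top (np.float64(322.34431887735724), np.float64(57.02145562829131)) bottom (np.float64(322.1751755285952), np.float64(64.7323868493161)) fin top (np.float64(321.1970099649797), np.float64(186.46781342378065))
```

View pics/w3.png

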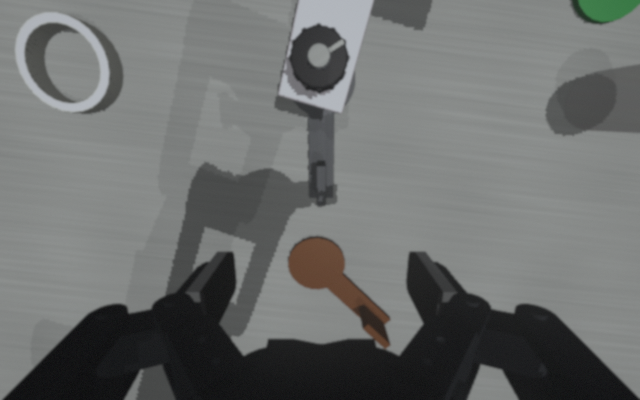

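The wrist picture shows the nut's top at about (319.5,56) and the fin free at (320,183), so the plate stayed put. The nut axis comes out near (0.596, -0.050). I'll move above the nut and wind the last joint to its counter-clockwise end.

Emit:
step_arm(
  delta_pos=[
    [0.011,0.0014,0],
    [0.011,0.0014,0],
    [0.011,0.0014,0],
    [0.011,0.0014,0],
    [0.011,0.0014,0],
    [0.011,0.0014,0],
    [0.011,0.0014,0],
    [0.011,0.0014,0],
    [0.011,0.0014,0],
    [0.011,0.0014,0],
  ],
  twist=[
    [0,0,10.5],
    [0,0,10.5],
    [0,0,10.5],
    [0,0,10.5],
    [0,0,10.5],
    [0,0,10.5],
    [0,0,10.5],
    [0,0,10.5],
    [0,0,10.5],
    [0,0,10.5],
  ],
  grip=[0,0,0,0,0,0,0,0,0,0],
)

```text
t: 6.7
tool_pos: [0.5961, -0.0501, 0.2282]
ee_rot: [[-0.38, 0.925, -0.005], [0.925, 0.38, 0.001], [0.003, -0.004, -1.0]]
wrist_force: [0.4, 0.8, 0.0]
grip_width: 0.0859
gripper_force: 0.0
```

Emit:
step_arm(
  delta_pos=[
    [0,0,0],
    [0,0,0],
    [0,0,0],
    [0,0,0],
    [0,0,0],
    [0,0,0],
    [0,0,0],
    [0,0,0],
    [0,0,0],
    [0,0,0],
  ],
  twist=[
    [0,0,10.5],
    [0,0,10.5],
    [0,0,10.5],
    [0,0,10.5],
    [0,0,10.5],
    [0,0,10.5],
    [0,0,10.5],
    [0,0,10.5],
    [0,0,10.5],
    [0,0,0],
  ],
  grip=[0,0,0,0,0,0,0,0,0,0],
)

```text
t: 7.95
tool_pos: [0.5959, -0.0502, 0.2286]
ee_rot: [[-0.896, -0.444, -0.004], [-0.444, 0.896, 0.001], [0.003, 0.003, -1.0]]
wrist_force: [-0.6, -0.1, -0.1]
grip_width: 0.0855
gripper_force: 0.0
```

```bash
python3 - <<'E'
from h import *
w=bot.get_image("wrist"); o=bot.get_obs(); print(o["tool_pos"],o["joints"],o["ee_rot"])
print("nut top",proj(w,(.596,-.05,.139)),"tcp at .139",proj(w,(*o["tool_pos"][:2],.139)))
d=bot.get_image("scene")
E
```

```text
[ 0.59602145 -0.05022233  0.22899193] [-1.78878159e-01  2.01718585e-01  1.28309359e+00  8.71810312e-05
  1.66041664e+00 -2.20896585e+00] [[-8.96358371e-01 -4.43315891e-01 -3.56268184e-03]
 [-4.43320924e-01  8.96362662e-01  7.32410375e-04]
 [ 2.86876582e-03  2.23591358e-03 -9.99993385e-01]]
nut top (np.float64(319.83983052796845), np.float64(214.7506729114119)) tcp at .139 (np.float64(319.56953354659544), np.float64(214.65343121616337))
```

```bash
python3 - <<'E'
from h import *
w=bot.get_image("wrist"); crop(w,240,140,160,120,5,"pics/w4.png")
E
```

```text
(no output)
```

View pics/w4.png

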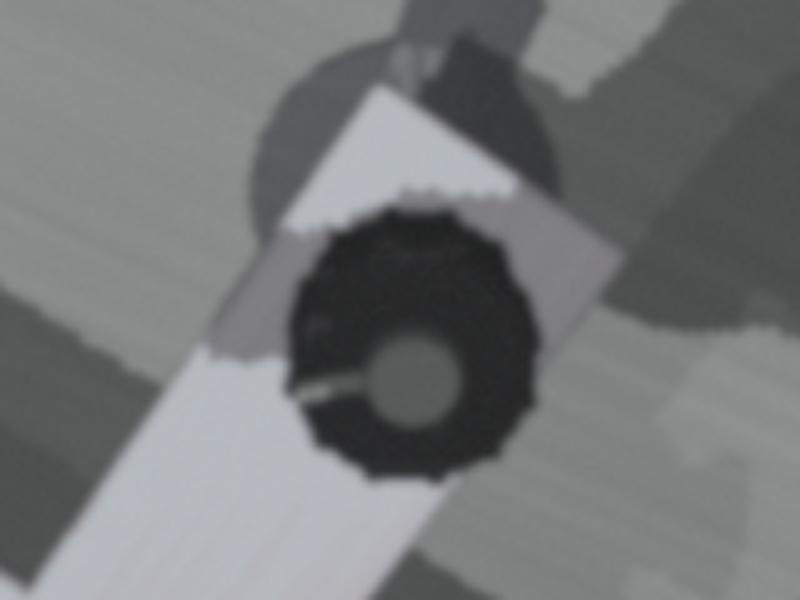

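```bash
python3 - <<'E'
from h import *
w=bot.get_image("wrist")
print(onz(w,322.4,215.6,.148),onz(w,322.4,215.6,.143),"top",onz(w,322.4,211.5,.139))
E
```

```text
[ 0.59402192 -0.04924751  0.148     ] [ 0.59553164 -0.04846311  0.143     ] top [ 0.59373674 -0.04932617  0.139     ]
```

The crop shows the nut's top centred near (322.4,211.5) and the disc visible under the tongue. That puts the axis at about (0.595, -0.0493). I'll shift 1 mm, descend and grip.

Emit:
step_arm(
  delta_pos=[
    [-0.001,0.001,-0.03],
    [0,0,-0.03],
    [0,0,-0.025],
    [0,0,-0.012],
    [0,0,-0.005],
    [0,0,0],
    [0,0,0],
    [0,0,0],
    [0,0,0],
    [0,0,0],
  ],
  twist=[
    [0,0,0],
    [0,0,0],
    [0,0,0],
    [0,0,0],
    [0,0,0],
    [0,0,0],
    [0,0,0],
    [0,0,0],
    [0,0,0],
    [0,0,0],
  ],
  grip=[0.2,0.2,0.2,0.2,0.2,0.2,1,1,1,1],
)

```text
t: 9.4
tool_pos: [0.5961, -0.049, 0.1307]
ee_rot: [[-0.895, -0.446, 0.002], [-0.446, 0.895, 0.0], [-0.002, -0.0, -1.0]]
wrist_force: [-2.0, 2.0, 5.9]
grip_width: 0.0383
gripper_force: 61.1
```

```bash
cat > st.py <<'E'
from h import *
F=[]
import sys
for i in range(int(sys.argv[1]) if len(sys.argv)>1 else 3):
    bot.get_image("wrist"); o=bot.get_obs(); F.append(np.r_[o["wrist_force"],o["torque"],o["tau"][5]])
F=np.array(F); print("t",o["t"],"pos",o["tool_pos"].round(4),"q6",o["joints"][5].round(4),"yaw",np.degrees(np.arctan2(*o["ee_rot"][1::-1,0])).round(2),"w",o["grip_width"].round(4),o["gripper_force"].round(1))
print(F.mean(0).round(4),"sd",F.std(0).round(4))
E
python3 st.py
```

```text
Traceback (most recent call last):
  File "st.py", line 6, in <module>
    F=np.array(F); print("t",o["t"],"pos",o["tool_pos"].round(4),"q6",o["joints"][5].round(4),"yaw",np.degrees(np.arctan2(*o["ee_rot"][1::-1,0])).round(2),"w",o["grip_width"].round(4),o["gripper_force"].round(1))
                                                                                                                                                               ^^^^^^^^^^^^^^^^^^^^^
AttributeError: 'float' object has no attribute 'round'
```

```bash
sed -i 's/o\["grip_width"\].round(4),o\["gripper_force"\].round(1)/round(o["grip_width"],4),round(o["gripper_force"],1)/' st.py; python3 st.py 4
```

```text
t 9.75 pos [ 0.5961 -0.049   0.1307] q6 -2.2107 yaw -153.49 w 0.038 61.2
[-1.9855  1.3994  5.8305  0.2946  0.2969 -0.0175 -0.0171] sd [0.0739 0.583  0.1684 0.0194 0.0171 0.0249 0.    ]
```

tau[5] reads noise-free, so I can use it to sense the touch. I'll turn 60°, since the smallest possible gap is about 72° of turn.

Emit:
step_arm(
  delta_pos=[
    [0,0,0],
    [0,0,0],
    [0,0,0],
    [0,0,0],
    [0,0,0],
    [0,0,0],
    [0,0,0],
    [0,0,0],
  ],
  twist=[
    [0,0,-10],
    [0,0,-10],
    [0,0,-10],
    [0,0,-10],
    [0,0,-10],
    [0,0,-5],
    [0,0,-5],
    [0,0,0],
  ],
  grip=[1,1,1,1,1,1,1,1],
)

```text
t: 10.75
tool_pos: [0.5961, -0.0492, 0.1307]
ee_rot: [[-0.834, 0.552, 0.002], [0.552, 0.834, 0.0], [-0.002, 0.001, -1.0]]
wrist_force: [-2.2, 2.4, 4.9]
grip_width: 0.038
gripper_force: 61.4
```

```bash
python3 st.py 4
```

```text
t 10.95 pos [ 0.5961 -0.0492  0.1307] q6 -1.1635 yaw 146.5 w 0.038 61.4
[-1.8892  1.4567  5.6101  0.1924  0.3192 -0.0195 -0.0094] sd [0.6677 0.2533 0.5469 0.0415 0.0231 0.0093 0.0099]
```

Emit:
step_arm(
  delta_pos=[
    [0,0,0],
    [0,0,0],
    [0,0,0],
  ],
  twist=[
    [0,0,-5],
    [0,0,-5],
    [0,0,0],
  ],
  grip=[1,1,1],
)

```text
t: 11.32
tool_pos: [0.5961, -0.0492, 0.1307]
ee_rot: [[-0.725, 0.689, 0.002], [0.689, 0.725, -0.0], [-0.001, 0.001, -1.0]]
wrist_force: [-2.3, 0.8, 6.3]
grip_width: 0.0384
gripper_force: 61.4
```

```bash
python3 st.py 3
```

```text
t 11.475 pos [ 0.5961 -0.0492  0.1307] q6 -0.9889 yaw 136.5 w 0.0382 61.4
[-1.4542e+00  9.2490e-01  5.6906e+00  2.0090e-01  3.1610e-01  5.4000e-03
 -7.0000e-03] sd [0.3037 0.3998 0.4137 0.0209 0.0292 0.0264 0.0104]
```

Emit:
step_arm(
  delta_pos=[
    [0,0,0],
    [0,0,0],
    [0,0,0],
  ],
  twist=[
    [0,0,-5],
    [0,0,-5],
    [0,0,0],
  ],
  grip=[1,1,1],
)

```text
t: 11.85
tool_pos: [0.5961, -0.0492, 0.1307]
ee_rot: [[-0.595, 0.804, 0.002], [0.804, 0.595, -0.0], [-0.001, 0.002, -1.0]]
wrist_force: [-0.9, 1.2, 5.4]
grip_width: 0.0387
gripper_force: 61.5
```

```bash
python3 st.py 3
```

```text
t 12.0 pos [ 0.5961 -0.0492  0.1307] q6 -0.8144 yaw 126.51 w 0.0384 61.5
[-2.2266e+00  1.3061e+00  5.7096e+00  1.6130e-01  3.6670e-01 -2.0000e-04
 -6.9000e-03] sd [0.4013 0.3412 0.1998 0.0348 0.017  0.0201 0.0104]
```

```bash
cat > st2.py <<'E'
from h import *
L=[];T=[]
for i in range(4):
    if i: bot.get_image("wrist")
    o=bot.get_obs(); L.append(o["tau"][5]); T.append(o["torque"][2])
print("t",o["t"],"q6",o["joints"][5].round(4),"tau5",np.round(L,4),"Mz",np.round(T,3),"F",o["wrist_force"].round(1),"qd6",o["qd"][5].round(3))
E
python3 st2.py
```

```text
t 12.15 q6 -0.8144 tau5 [-0.0158 -0.0164 -0.0164 -0.0164] Mz [ 0.028 -0.001 -0.009 -0.062] F [-1.2  0.9  5.4] qd6 -0.001
```

Emit:
step_arm(
  delta_pos=[
    [0,0,0],
    [0,0,0],
  ],
  twist=[
    [0,0,-4],
    [0,0,-4],
  ],
  grip=[1,1],
)

```text
t: 12.4
tool_pos: [0.5961, -0.0492, 0.1307]
ee_rot: [[-0.475, 0.88, 0.002], [0.88, 0.475, -0.0], [-0.001, 0.002, -1.0]]
wrist_force: [-2.5, 1.3, 5.6]
grip_width: 0.0384
gripper_force: 61.5
```

```bash
python3 st2.py
```

```text
t 12.55 q6 -0.6746 tau5 [-0.4514  0.1536  0.1861  0.0287] Mz [ 0.049  0.008  0.019 -0.002] F [-2.1  0.8  5.7] qd6 -0.006
```

Emit:
step_arm(
  delta_pos=[
    [0,0,0],
    [0,0,0],
  ],
  twist=[
    [0,0,-4],
    [0,0,-4],
  ],
  grip=[1,1],
)

```text
t: 12.8
tool_pos: [0.5961, -0.0492, 0.1307]
ee_rot: [[-0.348, 0.937, 0.002], [0.937, 0.348, -0.0], [-0.001, 0.002, -1.0]]
wrist_force: [-2.3, 1.4, 5.4]
grip_width: 0.0386
gripper_force: 61.5
```

```bash
python3 st2.py
```

```text
t 12.95 q6 -0.535 tau5 [-0.4513  0.1535  0.1861  0.0287] Mz [0.001 0.011 0.007 0.001] F [-1.2  1.5  5.8] qd6 -0.005
```

The transient from an 8° step repeats exactly, so any change in it will show the touch. I'll carry on in identical 8° steps, each about 2.7 N once touching.

Emit:
step_arm(
  delta_pos=[
    [0,0,0],
    [0,0,0],
  ],
  twist=[
    [0,0,-4],
    [0,0,-4],
  ],
  grip=[1,1],
)

```text
t: 13.2
tool_pos: [0.596, -0.0492, 0.1307]
ee_rot: [[-0.214, 0.977, 0.002], [0.977, 0.214, -0.0], [-0.001, 0.002, -1.0]]
wrist_force: [-1.9, 1.4, 6.1]
grip_width: 0.0385
gripper_force: 61.5
```

```bash
python3 st2.py
```

```text
t 13.35 q6 -0.3953 tau5 [-0.4443  0.1535  0.1814  0.0247] Mz [ 0.028  0.011 -0.033 -0.033] F [-2.4  0.8  4.5] qd6 -0.006
```

Emit:
step_arm(
  delta_pos=[
    [0,0,0],
    [0,0,0],
  ],
  twist=[
    [0,0,-4],
    [0,0,-4],
  ],
  grip=[1,1],
)

```text
t: 13.6
tool_pos: [0.596, -0.0492, 0.1307]
ee_rot: [[-0.076, 0.997, 0.002], [0.997, 0.076, -0.0], [-0.0, 0.002, -1.0]]
wrist_force: [-1.9, 1.4, 6.3]
grip_width: 0.0384
gripper_force: 61.5
```

```bash
python3 st2.py
```

```text
t 13.75 q6 -0.2557 tau5 [-0.4113  0.1316  0.1615  0.0134] Mz [ 0.034 -0.073 -0.079  0.002] F [-1.9 -0.   6. ] qd6 -0.006
```

Emit:
step_arm(
  delta_pos=[
    [0,0,0],
    [0,0,0],
  ],
  twist=[
    [0,0,-4],
    [0,0,-4],
  ],
  grip=[1,1],
)

```text
t: 14.0
tool_pos: [0.596, -0.0492, 0.1307]
ee_rot: [[0.063, 0.998, 0.002], [0.998, -0.063, -0.0], [-0.0, 0.002, -1.0]]
wrist_force: [-2.1, 1.0, 5.9]
grip_width: 0.0382
gripper_force: 61.6
```

```bash
python3 st2.py
```

```text
t 14.15 q6 -0.116 tau5 [-0.3748  0.1101  0.1391 -0.0128] Mz [ 0.072 -0.079 -0.027 -0.09 ] F [-2.   0.8  5.7] qd6 -0.007
```

The transient began shifting three steps ago, by 0.007, then 0.033, then 0.036 N m. The steady slope means first touch about 17.5° back, so the pressing force is about 6 N, well inside 1 to 15 N. I'll release and withdraw.

Emit:
step_arm(
  delta_pos=[
    [0,0,0],
    [0,0,0],
    [0,0,0],
    [0,0,0],
    [0,0,0],
    [0,0,0.02],
    [0,0,0.04],
    [0,0,0.04],
    [-0.03,0,0.03],
    [-0.05,0,0.02],
  ],
  twist=[
    [0,0,0],
    [0,0,0],
    [0,0,0],
    [0,0,0],
    [0,0,0],
    [0,0,0],
    [0,0,0],
    [0,0,0],
    [0,0,0],
    [0,0,0],
  ],
  grip=[1,1,0.5,0.2,0,0,0,0,0,0],
)

```text
t: 15.4
tool_pos: [0.5159, -0.0496, 0.2805]
ee_rot: [[0.061, 0.998, 0.002], [0.998, -0.061, -0.001], [-0.0, 0.002, -1.0]]
wrist_force: [-0.0, -0.2, -0.2]
grip_width: 0.0854
gripper_force: 0.0
```

Emit:
step_arm(
  delta_pos=[
    [-0.05,0,0],
    [-0.05,0,0],
    [-0.05,0,0],
    [0,0,0],
    [0,0,0],
  ],
  twist=[
    [0,0,0],
    [0,0,0],
    [0,0,0],
    [0,0,0],
    [0,0,0],
  ],
  grip=[0,0,0,0,0],
)

```text
t: 16.02
tool_pos: [0.3661, -0.0494, 0.2793]
ee_rot: [[0.061, 0.998, 0.002], [0.998, -0.061, -0.0], [-0.0, 0.002, -1.0]]
wrist_force: [0.2, -0.8, 0.5]
grip_width: 0.0855
gripper_force: 0.0
```

```bash
python3 - <<'E'
from h import *
d=bot.get_image("top");s=bot.get_image("scene");w=bot.get_image("wrist")
f=lambda i,u,v,W,H:cv2.resize(i["img"][v:v+H,u:u+W],(400,300),interpolation=cv2.INTER_CUBIC)
b=np.vstack([np.hstack([f(d,230,130,200,150),f(s,200,130,200,150)]),np.hstack([cv2.resize(w["img"],(400,250)),np.zeros((250,400,3),np.uint8)])])
cv2.imwrite("pics/end.png",b[:,:,::-1]); print(bot.get_obs()["tool_pos"],bot.get_obs()["wrist_force"])
E
```

```text
[ 0.3665745  -0.04941501  0.27882187] [-0.51465116 -0.43170824 -0.4540008 ]
```

View pics/end.png

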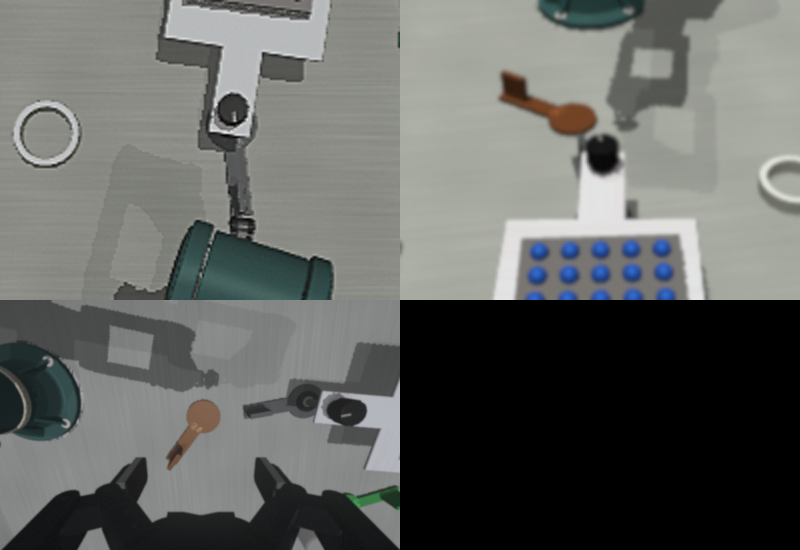

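The final picture shows the plate flat, with the pad seated concentrically on its disc (wrist view, around (304,400)). The tape and the brown look-alike are where they started. I'm handing it in.

```bash
python3 -c "
from rig import bot
print(bot.sign_off())"
```

```text
the job is handed in; nothing more can be done
None
```

I handed the job in at about 16 s: the plate lies flat and centred under the foot, the foot presses it with about 6 N (estimated from wrist-joint torque, not measured directly), and both plate and nut are released; no verdict came back.

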